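# Hold the soap dispenser's lid at its balance point

## Task

The stay of this soap dispenser's lid is off for renewal, so nothing props the lid up. Take the bottle off the shut lid, stand it upright on the machine top and let go of it, then take the lid's bar handle and swing the lid up to the point where it stands upright over its hinge and would fall neither way, without letting it drop shut or go over onto its back stops. Finish while still gripping the lid, holding it still at that balance point, ready for the new stay to be screwed on; leave the other things where they are.

Things in the scene. Friction and masses are not known exactly. Their poses are not given: they have to be found in the camera images.
- dispenser: Stainless soap box fixed on the white machine top (z = 0): 204 mm deep (x), 290 wide (y), 120 high, compartments under the lid, foot flange 15 mm further out. Origin: centre of its underside. -x is its front (lid handle, towards the robot), +x its back with the hinge, two back stops (45 mm above the hinge) and hoses (to 140 mm behind the origin).
- lid (a joint): Lid angle, rad: 0 shut and level, grows as the front edge swings up, 1.571 vertical, 1.95 leaning on the back stops. 4 mm stainless sheet, 216 mm deep, 302 wide, 14 mm turned-down rim, about 0.65 kg (varies), hinge almost frictionless. It balances at 1.55 (practically upright): let go below that it falls shut, above it falls back.
- lid_hinge (a point): Middle of the lid's hinge line: 109 mm behind (+x) and 122 mm above the dispenser's origin. The line runs along the dispenser's y. The point stays put as the lid turns; its axes turn with the lid (-x to the front edge, z out of the upper face).
- handle (a point): Middle of the round grip bar (10 mm thick, parallel to the hinge, 110 mm clear between its legs) of the bow handle on the lid. In the lid_hinge frame at x -185, z +40 mm: 36 mm off the lid's outer face, the front edge 32 mm beyond it. With the lid shut it is 162 mm above the machine top. Pinched across, the bar can turn between the fingers.
- bottle_center (a point): Half-way up, on the axis, of a round grey plastic bottle with paper label and black cap, upright on the shut lid (upper face 126 mm above the machine top). 64 mm diameter up to 92 mm from its base, then narrowing; 130 mm high (this point 65 mm above its base), cap 35 mm wide, about 0.35 kg (varies). z up its axis.
- carton_center (a point): Bystander: cardboard carton 65 by 100 by 150 mm standing on the machine top a hand's breadth to the left or right of the dispenser; this point is its centre. Not to be moved.
- cup_center (a point): Bystander: white plastic dosing cup, 72 mm diameter, 70 mm high, standing on the machine top on the side of the dispenser away from the carton; this point is its centre. Not to be moved.
- screwdriver: Bystander: screwdriver 200 mm long lying on the machine top behind the dispenser, along its own x. Not to be moved.
- new_stay: Bystander: the new lid stay, a flat steel arm 150 by 16 by 5 mm lying on the machine top behind the dispenser, along its own x. Not to be moved.
There are look-alikes about, which are no part of the job. Of the things that look like the part that bears bottle_center, the largest one is meant.

How it is judged (in metres and radians):
On the way, in this order (a step that is already met when the one before it is completed fails the run):
1. the bottle stands upright on the machine top, let go, off the dispenser, with the lid still shut (height (world z) of bottle_center between 0.055 and 0.075 m and angle between bottle_center's own z axis and vertical below 0.12 rad and contact force between the fingers and bottle below 0.1 N and contact force between dispenser and bottle below 0.05 N and linear speed of bottle below 0.03 m/s and value of joint lid below 0.1 rad), for 0.2 s.
2. the lid is held in the fingers at its balance point (value of joint lid between 1.46 and 1.64 rad and velocity of joint lid between -0.1 and 0.1 rad/s and contact force between the fingers and lid above 1 N), for 0.5 s.
At the end, for the whole second after the job is handed in: Lid angle between 1.46 and 1.64 rad (balance 1.55, about 5 degrees either way), turning slower than 0.1 rad/s, with the fingers pressing on it with more than 1 N; the bottle stands upright (within 7 degrees) on the machine top, at rest, touching neither fingers nor dispenser (all of step 2 and height (world z) of bottle_center between 0.055 and 0.075 m and angle between bottle_center's own z axis and vertical below 0.12 rad and contact force between the fingers and bottle below 0.1 N and contact force between dispenser and bottle below 0.05 N and linear speed of bottle below 0.03 m/s); the arm keeps its last pose, push and grip.
It fails at once if the lid goes over towards its back stops (past 1.8 rad) (value of joint lid above 1.8 rad).
It fails at once if the lid drops (turns shut faster than 2.5 rad/s) (velocity of joint lid below -2.5 rad/s).
It fails at once if the bottle is knocked over (tilts beyond 35 degrees) (angle between bottle_center's own z axis and vertical above 0.6 rad).
It fails at once if a bystander is moved more than 25 mm (distance of any of carton_center, cup_center, screwdriver, new_stay from where it was at the start of the episode above 0.025 m).
It also fails if it takes over 58 s, if anything falls off the work surface, if the arm or the gripper's body presses on something with over 40 N, if the wrist force passes 120 N, or if a joint passes its speed limit or range.

## Robot

A 6-joint arm with a two-finger parallel gripper is mounted at the origin on the work surface. World frame = base frame: x ahead of the robot, y to its left, z up, the work surface at z = 0. Lengths are in m, angles in degrees, forces in N, time in s.
With the tool pointing down it reaches from about 0.375 to 0.75 m from the base axis. Payload 9 kg.
Tool frame: the origin (TCP) lies where the fingers leave the gripper's body, on its centre line; the fingertips stand 73 mm ahead of it and the grasp point (between the pads) lies 54 mm ahead of it (robot.tip_reach is the distance from the TCP to the fingertips, in m); z points along the fingers, y is the line along which they close (so a half turn about z gives the same grasp; the last joint's range is limited). The gripper opens to 85 mm and grips with 20 to 120 N. Pads are 22 mm wide; open, the fingers measure 114 mm over their backs; the gripper's body (76 mm by 85 mm) begins 54 mm behind the grasp point. The pads swing forward as they close: fully open they stand 13 mm farther back than shut.
Start: joints at [-83.062, 5.964, 5.575, 89.605, 0, 77.527], TCP at [0.199, -0.566, 0.304] pointing down, gripper open.
Joint ranges: [-171.21, 171.21], [-48.23, 106.86], [-62.78, 66.21], [-105.2, 120.99], [-86.42, 89.51], [-180, 180]. Speed limits (degrees/s): [127.2, 127.2, 147.25, 180, 180, 180].

## Interface

Orientations are given as [roll, pitch, yaw] about the fixed x, y, z axes, in that order (R = Rz(yaw) Ry(pitch) Rx(roll)).
In Python, from plant import robot gives the robot as it stands. Calls block until the motion is done:
- robot.move_pose(position, orientation): joint-space move of the TCP to a pose.
- robot.line_to(position, vel=0.15, rotation=None, guard=None): straight line of the TCP; rotation=None keeps the orientation; vel is the mean speed in m/s. With guard (N) it stops when the force on the tool has changed by that much, and returns True; else False.
- robot.goto_joints(angles): joint-space move.
- robot.set_gripper(opening): finger opening in m; the grip force is fixed at half the most; returns when the fingers have stopped.
- robot.pause(seconds).
- robot.ik(position, orientation): joint angles nearest the present ones, or None.
- robot.observe(): the state.
- robot.grab_frame(name): name is "scene" or "side" or "wrist"; returns the picture (480x640x3 uint8, blue, green, red); there is no depth.
- robot.get_calibration(name): a dict with "vertical_fov" (degrees; the focal length in pixels is half the picture's height over the tangent of half this angle, whatever the lens; pixels are square), "cx", "cy" (the principal point, pixels), "rvec" (rotation vector, rad) and "tvec" (3), from world to camera coordinates, as OpenCV has them. Camera axes: x right, y down, z forward; pixel columns grow to the right and rows downward; lengths in m; the calibration is good to about 2 mm. A picture is of the moment at which its call begins: read the wrist's pose just before it. get_calibration takes no time and is no camera call; for the wrist camera it gives the pose at the moment of the call.
A pose or a line that the arm cannot do raises robot.IKError and nothing moves.
- robot.job_done(): hands the job in; it is judged then, once.
The state is a dict: "time": time; "q": joint angles; "qvel": joint speeds; "joint_torque": joint torques, N m; "tool_pos": TCP position; "tcp_rot": TCP orientation; "ft_force": force on the tool from outside, world axes, zero at the start; "torque": the same for the moment, N m; "gripper_width": finger opening in m; "gripper_force": force on a finger pad.
Only numpy, scipy, OpenCV 4.12 (cv2) and the standard library are available. Lean on these libraries where they do the work, as an engineer would, in place of code of your own. Each camera call takes 0.05 s, during which the arm holds its last target. There are 200 camera calls.

## Working session

There is one attempt and no reset: what is moved stays moved. The work goes in short steps, each a Python script; the robot and the scene stay as the last script left them, time stands still between calls to the robot, and variables do not carry over. Pictures are saved under pics/ and viewed, at most 10 in all, crops included, and the job is handed in when it is done.

```bash
mkdir -p pics; ls; python3 - <<'E'
from plant import robot
import cv2,numpy as np
for n in ("scene","side"):
    c=robot.get_calibration(n); print(n,c)
    cv2.imwrite(f"pics/{n}0.png",robot.grab_frame(n))
print(robot.observe()); print(robot.tip_reach)
E
```

```text
pics
scene {'vertical_fov': 46.47056008753843, 'cx': 317.17715126249857, 'cy': 236.2879222061942, 'rvec': array([ 1.14104991,  2.3527682 , -0.96246405]), 'tvec': array([ 0.31770525, -0.22466354,  1.6107801 ])}
side {'vertical_fov': 52.03187147224847, 'cx': 310.97100047897067, 'cy': 232.82038414775673, 'rvec': array([ 0.89139702, -2.46645304,  1.10553572]), 'tvec': array([0.48454812, 0.32220158, 1.02198405])}
{'time': 0.1, 'q': array([-8.30610674e+01,  5.99657556e+00,  5.53279394e+00,  8.96048122e+01,
        2.19363969e-03,  7.75273701e+01]), 'qvel': array([ 0.02274418,  0.01445074,  0.08605144, -0.07341437, -0.00864879,
       -0.00488037]), 'joint_torque': array([ 5.97698017e-03, -5.58205032e+01,  5.04721713e+01,  1.27080549e-02,
       -2.35805283e-04, -2.07977030e-05]), 'tool_pos': array([ 0.19940954, -0.5656762 ,  0.30319823]), 'tcp_rot': array([-1.79933499e+02, -1.69562946e-02,  1.94115514e+01]), 'ft_force': array([ 0.50380944, -0.32366628, -0.31659614]), 'torque': array([-0.00395221, -0.00802616,  0.0489008 ]), 'gripper_force': 0.0, 'gripper_width': 0.08527220658243678}
0.0726
```

View pics/scene0.png

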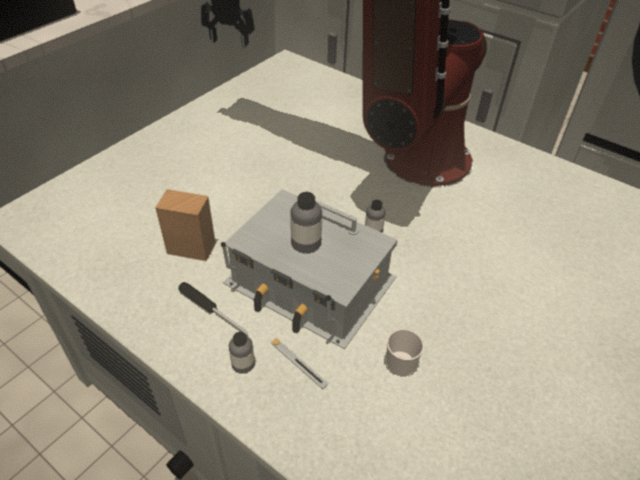

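View pics/side0.png

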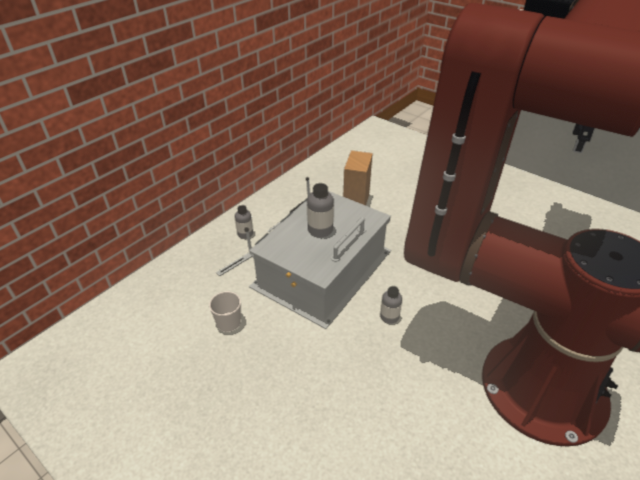

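The scene view, taken from behind, shows the bottle on the lid with its cap at (307,197). The lid corners are near (285,193), (396,241), (350,300) and (228,243), and the carton is at (186,225), the cup at (404,352). Small look-alike bottles stand at (375,215) and (241,352). The side view shows the same layout: bar at (336,252)-(362,226), cap at (320,188). I'll zoom in for sharper pixels.

```bash
python3 - <<'E'
import cv2,numpy as np
a=cv2.imread("pics/scene0.png")[170:350,215:415]; b=cv2.imread("pics/side0.png")[170:330,210:410]
cv2.imwrite("pics/a.png",cv2.resize(a,None,fx=3.3,fy=3.3,interpolation=cv2.INTER_CUBIC))
cv2.imwrite("pics/b.png",cv2.resize(b,None,fx=3.7,fy=3.7,interpolation=cv2.INTER_CUBIC))
E
cat > h.py <<'E'
import numpy as np, cv2
from plant import robot
def cam(n):
    c=robot.get_calibration(n); f=240/np.tan(np.radians(c['vertical_fov']/2)); R=cv2.Rodrigues(np.array(c['rvec']))[0]
    return np.array([[f,0,c['cx']],[0,f,c['cy']],[0,0,1]]),R,np.array(c['tvec']).ravel()
def plane(n,p,z,C=None):
    K,R,t=C or cam(n); o=-R.T@t; d=R.T@np.linalg.inv(K)@[p[0],p[1],1]
    return o+d*(z-o[2])/d[2]
def tri(p,q):
    P=[];
    for n in("scene","side"):
        K,R,t=cam(n);P.append(K@np.c_[R,t])
    X=cv2.triangulatePoints(P[0],P[1],np.array(p,float).reshape(2,1),np.array(q,float).reshape(2,1)).ravel(); return X[:3]/X[3]
def proj(n,X):
    K,R,t=cam(n); x=K@(R@np.array(X)+t); return x[:2]/x[2]
E
python3 - <<'E'
from h import *
np.set_printoptions(precision=4,suppress=True)
for p in [(285,193),(396,241),(350,300),(228,243)]: print(plane('scene',p,.126))
print('cap',tri((307,197),(320,188)), plane('scene',(307,197),.256),plane('side',(320,188),.256))
print('bar', plane('scene',(323,207),.162),plane('scene',(355,224),.162),plane('side',(336,252),.162),plane('side',(362,226),.162))
print('carton',plane('scene',(185,200),.15),'cup',plane('scene',(404,372),0),'sb',plane('scene',(375,232),0),plane('side',(391,318),0),plane('scene',(242,368),0))
E
```

```text
[ 0.4868 -0.1223  0.126 ]
[0.4577 0.1626 0.126 ]
[0.6498 0.1787 0.126 ]
[ 0.6863 -0.1112  0.126 ]
cap [0.5841 0.0199 0.256 ] [0.5834 0.0188 0.256 ] [0.5837 0.0215 0.256 ]
bar [ 0.5022 -0.0007  0.162 ] [0.5022 0.084  0.162 ] [0.484  0.0869 0.162 ] [ 0.4911 -0.0227  0.162 ]
carton [ 0.6655 -0.26    0.15  ] cup [0.6443 0.3159 0.    ] sb [0.3485 0.0503 0.    ] [0.346  0.0472 0.    ] [0.8375 0.0582 0.    ]
```

View pics/a.png

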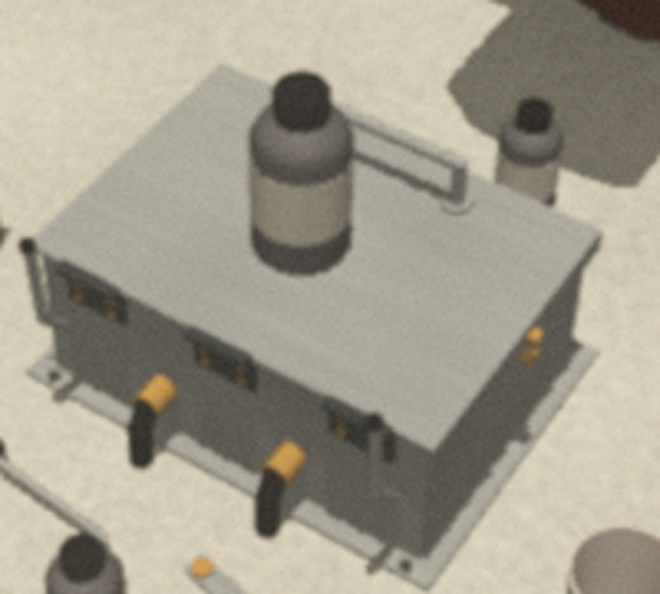

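View pics/b.png

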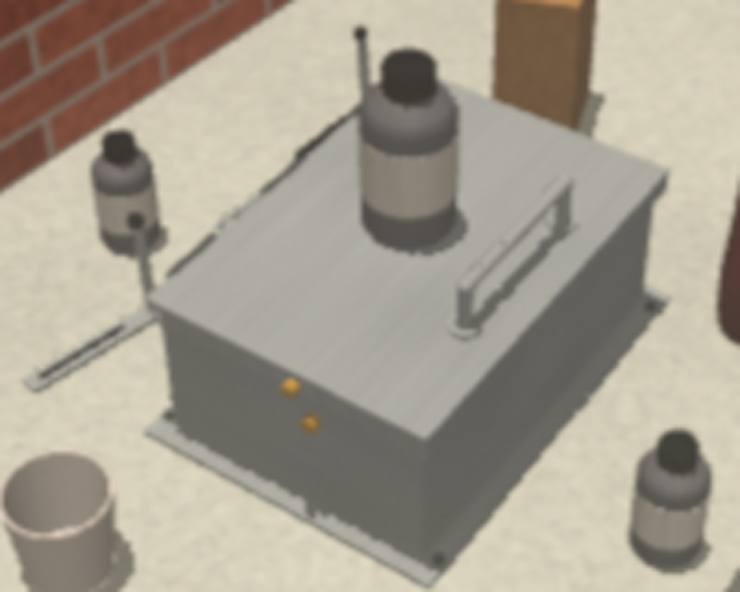

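The zoomed views give sharper lid corners, bar ends and cap. The bottle stands clear of the bar, and a small look-alike stands in front of the dispenser.

```bash
python3 - <<'E'
from h import *
np.set_printoptions(precision=4,suppress=True)
S=lambda u,v:(u/3.3+215-.35,v/3.3+170-.35); D=lambda u,v:(u/3.7+210-.36,v/3.7+170-.36)
sc=[plane('scene',S(*p),.126) for p in [(223,66),(600,237),(433,450),(40,236)]]
sd=[plane('side',D(*p),.126) for p in [(668,172),(425,438),(150,300)]]
print(np.array(sc));print(np.array(sd))
for c in (sc,sd):
    e=c[1]-c[0]; f=c[2]-c[1]; print('len',np.linalg.norm(e),np.linalg.norm(f),'yaw',np.degrees(np.arctan2(-e[0],e[1])),np.degrees(np.arctan2(f[1],f[0])))
print('bar tops',tri(S(465,163),D(463,283)),plane('scene',S(465,163),.167),plane('side',D(463,283),.167),plane('side',D(568,182),.167))
print('cap',tri(S(301,88),D(408,66)),'base',plane('scene',S(301,255),.126),plane('side',D(411,230),.126))
print('cap tip small', tri(S(534,112),D(680,445)),tri(S(80,553),D(119,145)))
E
```

```text
[[ 0.4817 -0.135   0.126 ]
 [ 0.4583  0.1642  0.126 ]
 [ 0.6666  0.181   0.126 ]
 [ 0.684  -0.117   0.126 ]]
[[ 0.4812 -0.1347  0.126 ]
 [ 0.4562  0.1621  0.126 ]
 [ 0.6663  0.1815  0.126 ]]
len 0.3001031942934197 0.20901679254587274 yaw 4.4676307310499626 4.611324164304921
len 0.2978095757467537 0.21097605102686992 yaw 4.813103595986021 5.283711049347166
bar tops [0.4941 0.079  0.1678] [0.4936 0.079  0.167 ] [0.4948 0.0777 0.167 ] [ 0.5013 -0.0411  0.167 ]
cap [0.5852 0.0183 0.2569] base [0.5922 0.0238 0.126 ] [0.5799 0.0237 0.126 ]
cap tip small [0.351  0.0456 0.0937] [0.8307 0.0544 0.0925]
```

```bash
cat >> h.py <<'E'
def st(m=''):
    o=robot.observe(); print(m,'t',round(o['time'],2),'p',np.round(o['tool_pos'],4),'r',np.round(o['tcp_rot'],1),'F',np.round(o['ft_force'],1),'M',np.round(o['torque'],2),'w',round(o['gripper_width'],4),'gf',round(o['gripper_force'],1)); return o
E
python3 - <<'E'
from h import *
for p,o in [((.585,.02,.42),(180,0,4.7)),((.499,.017,.216),(180,0,94.7)),((.499,.017,.216),(180,0,-85.3)),((.725,.035,.361),(180,0,94.7)),((.725,.035,.361),(180,0,-85.3))]:
    print(p,o,None if robot.ik(p,o) is None else np.round(robot.ik(p,o),1))
robot.line_to([.1994,-.5657,.42],vel=.25)
robot.move_pose([.585,.020,.42],[180,0,4.7]); st('over')
robot.line_to([.585,.020,.30],vel=.2)
print(robot.line_to([.585,.020,.262],vel=.08,guard=8)); st('down')
robot.set_gripper(0.05); st('grip')
robot.line_to([.585,.020,.285],vel=.08); st('lift')
cv2.imwrite('pics/lift.png',robot.grab_frame('side'))
E
```

```text
(0.585, 0.02, 0.42) (180, 0, 4.7) [-10.8   7.1  19.1 102.    0.  164.5]
(0.499, 0.017, 0.216) (180, 0, 94.7) [-13.1 -11.8 -20.7  81.    0.   72.2]
(0.499, 0.017, 0.216) (180, 0, -85.3) [ -13.1  -11.8  -20.7   81.     0.  -107.8]
(0.725, 0.035, 0.361) (180, 0, 94.7) [ -7.5  32.8  44.  101.1   0.   77.8]
(0.725, 0.035, 0.361) (180, 0, -85.3) [  -7.5   32.8   44.   101.1    0.  -102.2]
over t 3.2 p [0.5851 0.0192 0.4199] r [180.    0.    4.6] F [ 1.  -0.  -0.2] M [0.   0.02 0.04] w 0.0854 gf 0.0
False
down t 4.58 p [0.5849 0.02   0.2619] r [-180.     0.     4.7] F [-0.1  0.1  1.1] M [0.   0.01 0.01] w 0.0854 gf 0.0
grip t 4.92 p [0.5854 0.0197 0.2632] r [ 1.799e+02 -1.000e-01  4.700e+00] F [ 0.4 -2.9  5.5] M [-0.31  0.2   0.  ] w 0.0618 gf 65.7
lift t 5.36 p [0.5852 0.02   0.2854] r [180.   -0.    4.7] F [ 0.1  0.2 -2.9] M [0.04 0.02 0.01] w 0.062 gf 65.8
```

View pics/lift.png

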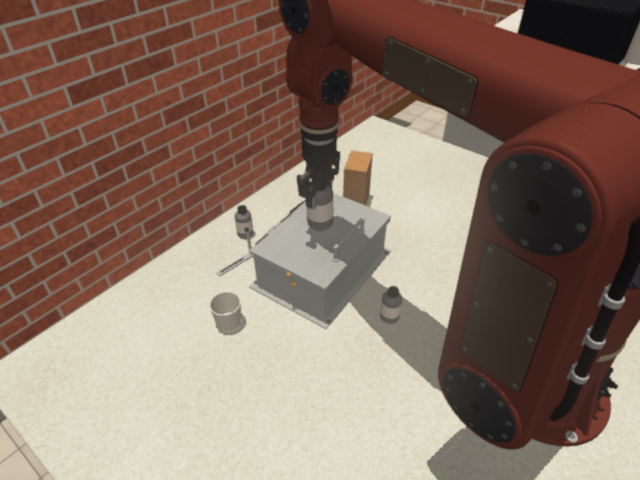

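The bottle is in the gripper: the side view shows it at (320,205), still upright, and the force reading matches its weight. Next I place it in front of and to the right of the dispenser, then look at the handle with the wrist camera.

```bash
python3 - <<'E'
from h import *
robot.line_to([.585,.020,.40],vel=.2)
robot.line_to([.42,-.28,.40],vel=.2)
robot.line_to([.42,-.28,.155],vel=.2); st('above')
print(robot.line_to([.42,-.28,.134],vel=.03,guard=6)); st('touch')
robot.set_gripper(0.085); st('open')
robot.line_to([.42,-.28,.36],vel=.15)
cv2.imwrite('pics/w0.png',robot.grab_frame('side'))
robot.move_pose([.47,.017,.36],[180,0,94.7]); robot.pause(.2); st('view')
import json
c=robot.get_calibration('wrist'); print(c); np.save('wc.npy',c,allow_pickle=True)
w=robot.grab_frame('wrist'); cv2.imwrite('pics/wrist.png',w)
s=cv2.imread('pics/w0.png')
cv2.imwrite('pics/c1.png',np.hstack([cv2.resize(s,(400,300)),cv2.resize(s[80:330,250:583],(400,300))]))
E
```

```text
above t 9.37 p [ 0.4205 -0.2805  0.1563] r [ 1.799e+02 -1.000e-01  4.700e+00] F [ 0.3 -0.2 -3.6] M [0.   0.03 0.01] w 0.0622 gf 65.8
True
touch t 9.95 p [ 0.42   -0.2799  0.1372] r [-180.     0.     4.7] F [-0.   0.1  4.8] M [0.28 0.07 0.01] w 0.0619 gf 66.5
open t 10.31 p [ 0.4194 -0.2794  0.1361] r [-1.799e+02  1.000e-01  4.700e+00] F [ 0.3 -0.1 -0.5] M [ 0.01 -0.01  0.04] w 0.0852 gf 0.0
view t 13.35 p [0.4701 0.0161 0.3599] r [-180.    -0.    94.6] F [ 0.2 -0.1 -0.6] M [-0.04  0.02 -0.  ] w 0.0849 gf 0.0
{'vertical_fov': 66.51380040397957, 'cx': 323.1887970228378, 'cy': 244.28862934689332, 'rvec': array([-2.83435655, -0.11335972, -0.01744404]), 'tvec': array([-0.46932123, -0.07657131,  0.42679357])}
```

View pics/wrist.png

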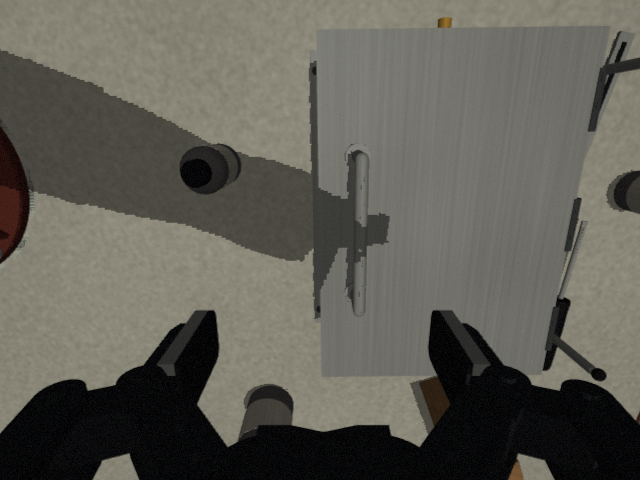

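View pics/c1.png

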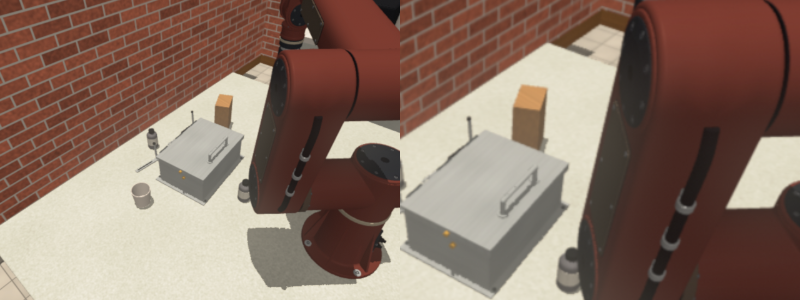

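The wrist view shows the bar running from about (361,155) to (360,310), the lid front edge from (318,30) to (322,377), and the placed bottle at (268,415). The dispenser in the side view hasn't moved.

```bash
python3 - <<'E'
from h import *
np.set_printoptions(precision=4,suppress=True)
c=np.load('wc.npy',allow_pickle=True).item()
C=(np.array([[240/np.tan(np.radians(c['vertical_fov']/2)),0,c['cx']],[0,240/np.tan(np.radians(c['vertical_fov']/2)),c['cy']],[0,0,1]]),cv2.Rodrigues(c['rvec'])[0],c['tvec'])
a=plane('',(361,152),.162,C);b=plane('',(360.5,312),.162,C);print('bar',a,b,(a+b)/2,np.degrees(np.arctan2(-(a-b)[0],(a-b)[1])))
for p in [(318,30),(322,377),(608,28),(543,370)]: print(plane('',p,.126,C))
print('bottle top',plane('',(270,400),.125,C))
E
```

```text
bar [0.4915 0.0791 0.162 ] [ 0.5051 -0.047   0.162 ] [0.4983 0.0161 0.162 ] 6.174533260176757
[0.4541 0.1614 0.126 ]
[ 0.4808 -0.1395  0.126 ]
[0.6663 0.1797 0.126 ]
[ 0.6954 -0.1142  0.126 ]
bottle top [ 0.4307 -0.1718  0.125 ]
```

```bash
cat >> h.py <<'E'
YAW=5.1; U=np.array([np.cos(np.radians(YAW)),np.sin(np.radians(YAW)),0]); Z=np.array([0,0,1.])
H=np.array([.4985,.017,.162])+.185*U-.04*Z
def tcp(deg,H=H,off=.054):
    t=np.radians(deg); return H+U*(-.185*np.cos(t)+.04*np.sin(t))+Z*(.185*np.sin(t)+.04*np.cos(t)+off)
E
python3 - <<'E'
from h import *
print(H, plane('side',(0,0),0)*0)
R=[180,0,90+YAW]
robot.line_to(tcp(0)+[0,0,.06],vel=.2,rotation=R)
print(robot.line_to(tcp(0),vel=.06,guard=8)); st('down')
robot.set_gripper(0.0); robot.pause(.2); st('grip')
for d in (3,6,9):
    robot.line_to(tcp(d),vel=.05); st(d)
E
```

```text
[0.6827676  0.03344544 0.122     ] [ 0. -0. -0.]
False
down t 15.14 p [0.4987 0.0169 0.2165] r [180.    0.   95.1] F [ 0.4  0.9 -0. ] M [-0.01  0.   -0.04] w 0.085 gf 0.0
grip t 16.03 p [0.4982 0.017  0.2161] r [-180.     0.    95.1] F [-5.4 -0.6  4.8] M [-0.08  1.03  0.05] w 0.008 gf 58.7
3 t 16.38 p [0.5004 0.0172 0.2255] r [-179.9   -0.    95.1] F [-4.9 -1.2 -3.4] M [-0.36  1.06  0.04] w 0.0077 gf 58.6
6 t 16.73 p [0.5034 0.0175 0.2356] r [-179.9    0.    95.1] F [-6.5 -1.9 -4.4] M [-0.43  1.54 -0.03] w 0.0077 gf 58.6
9 t 17.08 p [0.5067 0.0178 0.2452] r [-179.9    0.    95.1] F [-8.  -1.9 -2. ] M [-0.41  1.56  0.  ] w 0.0077 gf 58.8
```

The grip holds (8 mm on the bar) and the forces are low, so I continue the arc with a force check at each step.

```bash
python3 - <<'E'
from h import *
for d in range(14,65,5):
    robot.line_to(tcp(d),vel=.06); o=st(d)
    if np.linalg.norm(o['ft_force'])>30 or o['gripper_width']<.005: print('STOP');break
cv2.imwrite('pics/mid.png',robot.grab_frame('scene')[120:360,180:500])
E
```

```text
14 t 17.51 p [0.5133 0.0184 0.2605] r [-179.9    0.    95.1] F [-8.5 -2.  -1.2] M [-0.44  1.89  0.  ] w 0.0077 gf 58.7
19 t 17.93 p [0.521  0.0191 0.2752] r [-179.9    0.    95.1] F [-9.5 -1.2  0. ] M [-0.43  2.15  0.04] w 0.0081 gf 58.8
24 t 18.36 p [0.5301 0.0199 0.2893] r [-179.9    0.    95.1] F [-12.4  -2.2   4.2] M [-0.47  2.48 -0.02] w 0.0076 gf 58.8
29 t 18.78 p [0.5403 0.0209 0.3026] r [-180.     0.    95.1] F [-13.4  -2.4   6.3] M [-0.39  2.78  0.04] w 0.0077 gf 58.8
34 t 19.21 p [0.5517 0.0219 0.315 ] r [-180.     0.    95.1] F [-13.3  -1.7   8.4] M [-0.39  2.92 -0.01] w 0.0077 gf 58.9
39 t 19.63 p [0.5642 0.023  0.3265] r [180.    0.   95.1] F [-14.6  -1.7  12.8] M [-0.3   2.94  0.04] w 0.008 gf 58.9
44 t 20.06 p [0.5776 0.0243 0.3368] r [179.9   0.   95.1] F [-13.7  -1.3  14.1] M [-0.2   2.95  0.04] w 0.0075 gf 59.0
49 t 20.48 p [0.5919 0.0255 0.346 ] r [1.798e+02 1.000e-01 9.510e+01] F [-11.7   0.1  16.5] M [-0.21  2.68  0.01] w 0.0076 gf 59.1
54 t 20.91 p [0.6072 0.0269 0.3529] r [179.8   0.   95.1] F [-7.8  0.  12. ] M [-0.04  1.61 -0.01] w 0.008 gf 62.5
59 t 21.33 p [0.6224 0.0282 0.3589] r [179.8   0.   95.1] F [-7.9  0.1 12.8] M [-0.12  1.89  0.07] w 0.0078 gf 62.4
64 t 21.76 p [0.6385 0.0298 0.3629] r [179.8   0.   95.1] F [-5.3  0.3  9.1] M [-0.01  1.07 -0.03] w 0.0075 gf 63.4
```

View pics/mid.png

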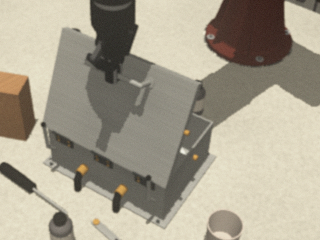

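The lid is about 60° up, with the bar in the fingers at crop (115,75), and the neighbours are untouched. Now on to the balance point.

```bash
python3 - <<'E'
from h import *
for d in (69,74,78,82,86,88.8):
    robot.line_to(tcp(d),vel=.05); o=st(d)
    if np.linalg.norm(o['ft_force'])>35 or o['gripper_width']<.005: print('STOP');break
robot.pause(.4); st('hold')
cv2.imwrite('pics/e1.png',robot.grab_frame('scene')); s=robot.grab_frame('side'); cv2.imwrite('pics/e2.png',s)
cv2.imwrite('pics/e.png',np.hstack([cv2.resize(cv2.imread('pics/e1.png')[60:420,140:540],(400,360)),cv2.resize(s[80:440,180:580],(400,360))]))
for n,l in (('scene',88.8),('side',88.8)):
    for a in (82,88.8,95):
        t=np.radians(a); V=np.array([-U[1],U[0],0])
        print(n,a,[np.round(proj(n,H+(-.217*np.cos(t)+.004*np.sin(t))*U+(.217*np.sin(t)+.004*np.cos(t))*Z+k*V)) for k in (-.151,.151)])
E
```

```text
69 t 22.29 p [0.6548 0.0312 0.3655] r [179.8   0.   95.1] F [-2.1  0.2  7. ] M [0.01 0.4  0.04] w 0.0079 gf 64.1
74 t 22.77 p [0.6709 0.0326 0.3671] r [179.8   0.   95.1] F [-3.1  0.7  7.8] M [-0.01  0.86  0.07] w 0.0077 gf 64.2
78 t 23.19 p [0.6843 0.0339 0.3668] r [179.8  -0.   95.1] F [-1.6  0.3  4.5] M [0.11 0.33 0.04] w 0.0075 gf 65.0
82 t 23.61 p [0.6973 0.035  0.3662] r [179.8  -0.   95.1] F [-1.6  0.5  7. ] M [0.24 0.62 0.04] w 0.0077 gf 65.1
86 t 24.02 p [0.7105 0.0362 0.3641] r [179.9  -0.   95.1] F [0.1 1.1 6. ] M [0.31 0.13 0.01] w 0.0075 gf 65.9
88.8 t 24.36 p [0.719  0.0369 0.3626] r [179.9  -0.   95.1] F [0.1 2.5 7. ] M [0.33 0.69 0.06] w 0.0077 gf 65.8
hold t 24.76 p [0.7189 0.0369 0.3627] r [179.9  -0.   95.1] F [-1.8  2.   6. ] M [0.32 0.64 0.01] w 0.0078 gf 65.8
scene 82 [array([220., 157.]), array([361., 219.])]
scene 88.8 [array([211., 163.]), array([354., 227.])]
scene 95 [array([203., 170.]), array([346., 236.])]
side 82 [array([329., 121.]), array([248., 181.])]
side 88.8 [array([320., 117.]), array([239., 176.])]
side 95 [array([313., 115.]), array([230., 173.])]
```

View pics/e.png

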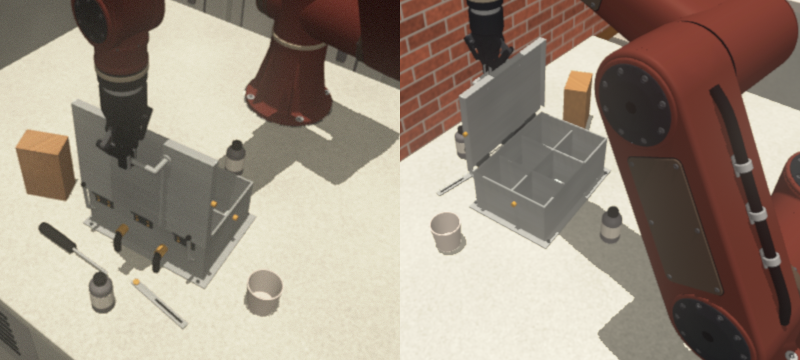

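The lid stands near upright in the grip. For the last picture I'll zoom on the lid's top edge with the predicted corners marked, and crop where the bottle should be.

```bash
python3 - <<'E'
from h import *
V=np.array([-U[1],U[0],0]); out=[]
print([np.round(proj('scene',(.42,-.28,z))) for z in (0,.13)],[np.round(proj('side',(.42,-.28,z))) for z in (0,.13)])
def crop(n,c,k,w=60,h=45,marks=True):
    im=cv2.imread('pics/e1.png' if n=='scene' else 'pics/e2.png'); c=np.round(c).astype(int)
    x,y=c[0]-w//2,c[1]-h//2; x=np.clip(x,0,640-w);y=np.clip(y,0,480-h); f=400//w
    g=cv2.resize(im[y:y+h,x:x+w],(400,300),interpolation=cv2.INTER_CUBIC)
    if marks:
      for a,col in ((84,(0,0,255)),(88.8,(0,255,0)),(93.6,(255,0,0))):
        t=np.radians(a)
        for zz in (.004,-.012):
            q=proj(n,H+(-.217*np.cos(t)+zz*np.sin(t))*U+(.217*np.sin(t)+zz*np.cos(t))*Z+k*V)
            cv2.circle(g,tuple(int(v) for v in ((q-[x,y]+.5)*[400/w,300/h])),3 if zz>0 else 6,col,1)
    return g
c=lambda n,k:proj(n,H+.217*Z+k*V)
g=np.vstack([np.hstack([crop('scene',c('scene',-.151),-.151),crop('scene',c('scene',.151),.151)]),
 np.hstack([crop('side',c('side',-.151),-.151),crop('scene',proj('scene',(.42,-.28,.07)),0,160,120,False)])])
cv2.imwrite('pics/f.png',g)
E
```

```text
[array([257., 192.]), array([254., 152.])] [array([433., 234.]), array([440., 197.])]
```

View pics/f.png

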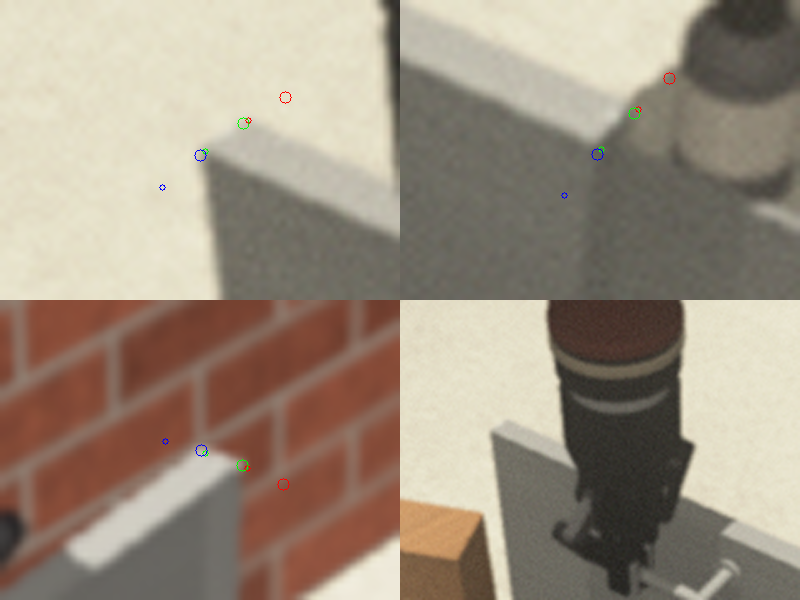

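The green markers (88.8°) fall on both the outer and rim corners of the lid, so it is at the balance point. The bottle is hidden behind the arm and lid in this picture. It was last seen standing in the wrist view after I let go. Handing in.

```bash
python3 - <<'E'
from h import *
st('final'); print(robot.job_done())
E
```

```text
final t 24.86 p [0.7189 0.0369 0.3626] r [179.9  -0.   95.1] F [-1.8  2.5  6.9] M [0.34 0.66 0.01] w 0.008 gf 65.8
the job is handed in; nothing more can be done
None
```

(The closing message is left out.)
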